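# Slacken the left-hand nut on the tape stand

### The arm

A 6-joint arm with a two-finger parallel gripper is mounted at the origin on a cart in front of the work surface, level with it; the furniture and walls round the work are solid. World frame = base frame: x ahead of the robot, y to its left, z up, the work surface at z = 0. Lengths are in m, angles in degrees, forces in N, time in s.
With the tool pointing down it reaches from about 0.35 to 0.875 m from the base axis. Payload 4.2 kg.
Tool frame: the origin (TCP) lies at the very end of the fingers, on their centre line; the grasp point (between the pads) lies 19 mm behind it; z points along the fingers, y is the line along which they close (so a half turn about z gives the same grasp; the last joint's range is limited). The gripper opens to 87 mm and grips with 3 to 60 N. Pads are 19 mm wide; open, the fingers measure 117 mm over their backs; the gripper's body (75 mm by 190 mm) begins 51 mm behind the grasp point.
Start: joints at [82.827, 22.042, 0.453, 0, -68.411, -14.817], TCP at [0.234, 0.58, 0.223] pointing down, gripper open.
Joint ranges: [-179.83, 179.83], [-69.29, 118.12], [-61.27, 80.66], [-181.25, 117.63], [-171.15, -9.14], [-177.46, 177.46]. Speed limits (degrees/s): [159.86, 159.86, 180, 180, 180, 180].

### API

Orientations are given as a 3x3 rotation matrix whose columns are the frame's x, y, z axes.
In Python, from station import * gives the robot as it stands.
- The arm moves only by the shell command python3 -m pendant 'ROWS'. ROWS is JSON, a list of rows, each an object of numbers: "x", "y", "z": the shift along the world's x, y, z normalised to -1 to 1, where 1 is 250 mm; "rx", "ry", "rz": the turn, a rotation vector about the world's x, y, z normalised to -1 to 1, where 1 is 180 degrees; "claw": the opening, from 0 (shut) to 1 (fully open). A call has exactly 8 rows; each row is the pose to reach, as a shift and turn from the pose commanded when the call began, turning the shorter way round; what a row does not reach only later rows make up. A row lasts 1/8 s, in which the tool goes at most 62.5 mm and 10.7 degrees, less where a joint would pass 70% of its speed; a pose out of reach is approached as far as the arm can. A call with a number of a shift or a turn outside -1 to 1 is refused whole. A call with a gripper value outside its range is refused whole. The fingers move at their own pace and stop on an object; the grip force is fixed at half the most. Time passes only in rows, so rows that repeat a pose let the fingers close, or fill a call up. It gives the time, the measured TCP pose, the force, the opening and the grip force at its end, in the units of the state.
- sense(): the state, without advancing time (a new reading comes with each control period).
- capture(name): name is "scene" or "side" or "wrist"; returns a dict with "color" (480x640x3 uint8, red, green, blue), "mtx" (3x3 intrinsics, pixels), "world_to_cam" (4x4, takes a point from world to camera coordinates). Camera axes: x right, y up, looking along -z (the intrinsics and any distortion apply to the point x, -y, -z); pixel columns grow to the right and rows downward; lengths in m; the calibration is good to about 2 mm. The wrist camera is an equidistant fisheye: a pixel r from the principal point sees the ray r / f radians off the axis. A picture is of the moment at which its call begins. There is no depth.
- finish_job(): hands the job in; it is judged then, once.
Trained networks look in a picture, given as the dict that the camera call returned (one of the last four; its "shot" number tells which), for a name from the list of things; names that differ only in an ending like _2 or _b are one class to them, and where a whole thing is asked for, a point or a joint stands for the part that bears it (a point fixed in the world has none). Each returns a list of dicts, best first, with "conf" (0 to 1); they miss things now and then, are a little off and sometimes report something else, mostly with a low value. They report only what shows in the picture. A call takes as long as a camera call.
- search_frame(picture, label): "centre" ([column, row] in pixels, amid what is visible of it).
- regions_of(picture, label): "region" (480x640 bool, what is visible of it) and "centre" ([column, row] in pixels, amid what is visible of it).
The state is a dict: "time_s": time; "joints": joint angles; "joint_velocities": joint speeds; "effort": joint torques, N m; "tcp_pos": TCP position; "ee_rot": TCP orientation; "wrist_force": force on the tool from outside, world axes, zero at the start; "moment": the same for the moment, N m; "gripper_width": opening from 0.0 (shut) to 1.0 (fully open); "gripper_force": force on a finger pad.
Only numpy, scipy, OpenCV 4.12 (cv2) and the standard library are available. Lean on these libraries where they do the work, as an engineer would, in place of code of your own. Each camera call takes 0.05 s, during which the arm holds its last target. There are 200 camera calls.

### The job

Two tape stands each hold a roll of foil tape under a wing nut. Find the nut with a left-hand thread (the one with grooves cut across its wing) and unscrew it, which for this thread means turning it clockwise seen from above, until its pointed end stands over the engraved line on the plate beneath it, then let go. Never turn it the other way against its tight stop, and leave the plain nut on the other stand as it is.

Things in the scene. Friction and masses are not known exactly. Their poses are not given: they have to be found in the camera images.
- lh_nut (a joint): angle (rad) of the left-hand wing nut about its vertical axis: 0 is hard tight; it grows as the nut is turned CLOCKWISE seen from above (unscrewing, 4 mm of rise per full turn). It starts between 0.2 and 0.45; at 1.4 the pointed end stands exactly over the engraved line; it stops at 2.4. Slight friction (about 0.1 N m); it stays where it is left.
- lh_grip (a point): grip point on the left-hand wing nut, on its turning axis, 79 mm above the table and 13 mm below its top. The nut is an upright steel bar 16 mm wide and 37 mm tall, its two flat sides 48 mm long, with three dark grooves 5 mm wide across the top; one end is pointed, the other round, each 32 mm from the axis. x axis: level, along the bar to the pointed end; y: across the flats; z: up.
- lh_mark (a point): point on the engraved line by the left-hand nut: a dark radial line 3 mm wide, 22 to 41 mm from the axis (this point at 36.5), on the robot's side of a fixed round plate 84 mm across, 52 mm above the table. A washer 40 mm across, 3 mm thick, lies between plate and bar; below are a roll 100 mm across and a grey foot 130 mm across, fixed. The pointed end starts 54 to 69 degrees from the line.
- plain_tip (a point): the top of the pointed end of the other wing nut, 32 mm from its axis and 90 mm above the table. That nut and its stand are the same in every way, except that the nut has no grooves (an ordinary right-hand thread): it must stay as it is.

How it is judged (in metres and radians):
At the end, for the whole second after the job is handed in: The pointed end of the grooved left-hand nut stands over the engraved line within 0.2 rad (11 degrees) either way (joint between 1.2 and 1.6), at rest, and the plain nut's tip is within 8 mm of where it started (value of joint lh_nut between 1.2 and 1.6 rad and not (velocity of joint lh_nut above 0.05 rad/s or velocity of joint lh_nut below -0.05 rad/s) and distance of plain_tip from where it was at the start of the episode below 0.008 m); the robot touches nothing.
It fails at once if the left-hand nut is turned counter-clockwise, back to its tight stop (joint below 0.03) (value of joint lh_nut below 0.03 rad).
It fails at once if the plain nut is turned (its tip moves more than 8 mm) (distance of plain_tip from where it was at the start of the episode above 0.008 m).
It also fails if it takes over 29 s, if anything falls off the work surface, if the arm or the gripper's body presses on something with over 40 N, if the wrist force passes 120 N, or if a joint passes its speed limit or range.

## Working session

There is one attempt and no reset: what is moved stays moved. The work goes in short steps, Python scripts to look and compute and a shell command to move; the robot and the scene stay as the last step left them, time stands still between calls to the robot, and variables do not carry over. Pictures are saved under pics/ and viewed, at most 10 in all, crops included, and the job is handed in when it is done.

```bash
mkdir -p pics
cat > h.py <<'E'
from station import *
import numpy as np, cv2
def ray(p,uv,fish=False):
    K=p["mtx"];T=np.array(p["world_to_cam"]);K=np.array(K)
    d=np.array([(uv[0]-K[0,2])/K[0,0],(uv[1]-K[1,2])/K[1,1]])
    if fish:
        r=np.hypot(*d); v=np.array([*(d/max(r,1e-9)*np.sin(r)),np.cos(r)])
    else: v=np.array([*d,1.])
    v=v*[1,-1,-1]
    R=T[:3,:3]; return -R.T@T[:3,3],R.T@v
def atz(p,uv,z,fish=False):
    c,v=ray(p,uv,fish); return c+v*(z-c[2])/v[2]
E
python3 - <<'E'
from h import *
ims=[]
for n in ["scene","side","wrist"]:
    p=capture(n); cv2.imwrite(f"pics/{n}0.png",p["color"][:,:,::-1])
    for l in ["lh_grip","lh_mark","plain_tip"]:
        for d in search_frame(p,l)[:3]:
            z={"lh_grip":.09,"lh_mark":.052,"plain_tip":.09}[l]
            print(n,l,np.round(d["centre"]),round(d["conf"],2),atz(p,d["centre"],z,n=="wrist").round(3))
print(sense())
E
```

```text
scene lh_grip [395. 281.] 0.96 [ 0.531 -0.176  0.09 ]
scene lh_mark [395. 306.] 0.97 [ 0.523 -0.183  0.052]
scene plain_tip [224. 214.] 0.67 [0.542 0.193 0.09 ]
side lh_grip [305. 193.] 0.93 [ 0.56  -0.133  0.09 ]
side lh_mark [306. 192.] 0.68 [ 0.56  -0.191  0.052]
side lh_mark [306. 218.] 0.59 [ 0.558 -0.109  0.052]
side plain_tip [282. 370.] 0.76 [0.579 0.251 0.09 ]
{'time_s': 0.6, 'joints': array([ 8.28280297e+01,  2.20413889e+01,  4.52538625e-01, -1.88777496e-03,
       -6.84097356e+01, -1.48177157e+01]), 'joint_velocities': array([ 0.05511704,  0.03864464, -0.04508129,  0.033813  ,  0.01616815,
       -0.09927586]), 'effort': array([ 4.17572937e-04, -3.90211880e+01,  1.87535566e+01,  4.22257215e+00,
        1.54124672e-02, -2.53597523e-05]), 'tcp_pos': array([0.23397461, 0.57953221, 0.22254765]), 'ee_rot': array([[ 9.27246733e-01, -3.74450925e-01, -2.73150578e-05],
       [-3.74450924e-01, -9.27246734e-01,  2.83135843e-05],
       [-3.59298459e-05, -1.60255299e-05, -9.99999999e-01]]), 'wrist_force': array([ 0.49983008,  0.32694034, -0.67119072]), 'moment': array([ 0.00831398, -0.01867452,  0.02914277]), 'gripper_force': 0.0, 'gripper_width': 1.0015119053595574}
```

View images.

Run:
```python
import cv2,numpy as np
a=cv2.imread("pics/scene0.png");b=cv2.imread("pics/side0.png")
cv2.imwrite("pics/v1.png",np.hstack([cv2.resize(a[180:380,300:500],(400,400),interpolation=2),cv2.resize(b[110:310,200:400],(400,400),interpolation=2)]))
```

```text
(no output)
```

View pics/scene0.png

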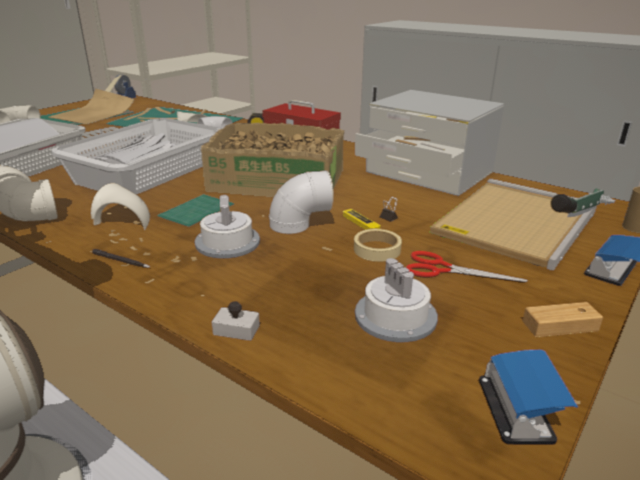

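View pics/v1.png

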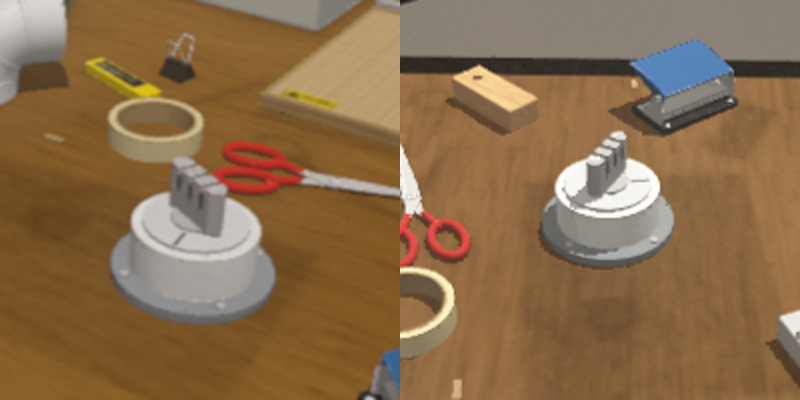

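Run:
```python
from h import *
P={n:capture(n) for n in ["scene","side"]}
def tri(a,b):
    A=np.zeros((3,3));y=np.zeros(3)
    for c,v in (a,b):
        v=v/np.linalg.norm(v);M=np.eye(3)-np.outer(v,v);A+=M;y+=M@c
    return np.linalg.solve(A,y)
L={n:regions_of(P[n],"lh_grip") for n in P}
for n in P:
    for d in L[n][:2]:
        ys,xs=np.nonzero(d["region"]); print(n,d["conf"],np.round(d["centre"],1),xs.min(),xs.max(),ys.min(),ys.max())
        b=cv2.minAreaRect(np.float32(np.c_[xs,ys]));print(b)
    print(ray(P[n],(300,200))[0])
print("grip",tri(*[ray(P[n],L[n][0]["centre"]) for n in P]))
print("mark",tri(ray(P["scene"],(390,300)),ray(P["side"],(317,200))))
# hand picked from crops (2x): mark, near/far end tops
s=lambda u:(300+u[0]/2,180+u[1]/2)
d=lambda u:(200+(u[0]-400)/2,110+u[1]/2)
for nm,u,w,z in [("mark",(180,239),(640,181),.052),("nearend",(213,186),(597,162),.092),("farend",(182,160),(619,136),.092)]:
    print(nm,tri(ray(P["scene"],s(u)),ray(P["side"],d(w))).round(3),atz(P["scene"],s(u),z).round(3),atz(P["side"],d(w),z).round(3))
```

```text
scene 0.61 [391.9 279. ] 385 412 258 297
((398.5, 277.5), (39.0, 27.0), 90.0)
[-0.0646586  -0.47826257  0.49818712]
side 0.93 [305.5 192.1] 293 313 176 208
((303.0, 192.0), (32.0, 20.0), 90.0)
[0.53685677 0.63416379 0.62365316]
grip [ 0.55822508 -0.15687762  0.07436977]
mark [ 0.53715217 -0.16688944  0.05026816]
mark [ 0.533 -0.167  0.051] [ 0.535 -0.167  0.052] [ 0.532 -0.164  0.052]
nearend [ 0.576 -0.167  0.076] [ 0.558 -0.179  0.092] [ 0.572 -0.137  0.092]
farend [ 0.552 -0.155  0.109] [ 0.578 -0.141  0.092] [ 0.552 -0.181  0.092]
```

```bash
R='{"x":0.44,"y":-1,"z":0,"rz":-0.17,"claw":1}'; :; python3 -m pendant '[{"x":0.44,"y":-1,"rz":-0.17,"claw":1},{"x":0.44,"y":-1,"rz":-0.17,"claw":1},{"x":0.44,"y":-1,"rz":-0.17,"claw":1},{"x":0.44,"y":-1,"rz":-0.17,"claw":1},{"x":0.44,"y":-1,"rz":-0.17,"claw":1},{"x":0.44,"y":-1,"rz":-0.17,"claw":1},{"x":0.44,"y":-1,"rz":-0.17,"claw":1},{"x":0.44,"y":-1,"rz":-0.17,"claw":1}]'
python3 -m pendant '[{"x":0.44,"y":-1,"rz":-0.17,"claw":1},{"x":0.44,"y":-1,"rz":-0.17,"claw":1},{"x":0.44,"y":-1,"rz":-0.17,"claw":1},{"x":0.44,"y":-1,"rz":-0.17,"claw":1},{"x":0.44,"y":-1,"rz":-0.17,"claw":1},{"x":0.44,"y":-1,"rz":-0.17,"claw":1},{"x":0.44,"y":-1,"rz":-0.17,"claw":1},{"x":0.44,"y":-1,"rz":-0.17,"claw":1}]'
python3 -m pendant '[{"x":0.4,"y":-0.96,"rz":-0.16,"claw":1},{"x":0.4,"y":-0.96,"rz":-0.16,"claw":1},{"x":0.4,"y":-0.96,"rz":-0.16,"claw":1},{"x":0.4,"y":-0.96,"rz":-0.16,"claw":1},{"x":0.4,"y":-0.96,"rz":-0.16,"claw":1},{"x":0.4,"y":-0.96,"rz":-0.16,"claw":1},{"x":0.4,"y":-0.96,"rz":-0.16,"claw":1},{"x":0.4,"y":-0.96,"rz":-0.16,"claw":1}]'
python3 - <<'E'
from h import *
p=capture("wrist");cv2.imwrite("pics/w1.png",p["color"][:,:,::-1]);np.savez("w1.npz",m=p["mtx"],T=p["world_to_cam"])
for l in ["lh_grip","lh_mark"]:
    for d in regions_of(p,l)[:2]: print(l,d["conf"],d["centre"],atz(p,d["centre"],.09 if l=="lh_grip" else .052,True))
s=sense();print(s["time_s"],s["joints"].round(1),s["tcp_pos"],s["ee_rot"].round(3))
E
```

```text
0.95 [ 82.8  22.    0.5  -0.  -68.4 -14.8] [0.23397652 0.57952574 0.22254404] [[ 0.927 -0.374 -0.   ]
 [-0.374 -0.927 -0.   ]
 [-0.     0.    -1.   ]]$[0]: bad value
$[0]: bad value
$[0]: bad value
```

View pics/w1.png

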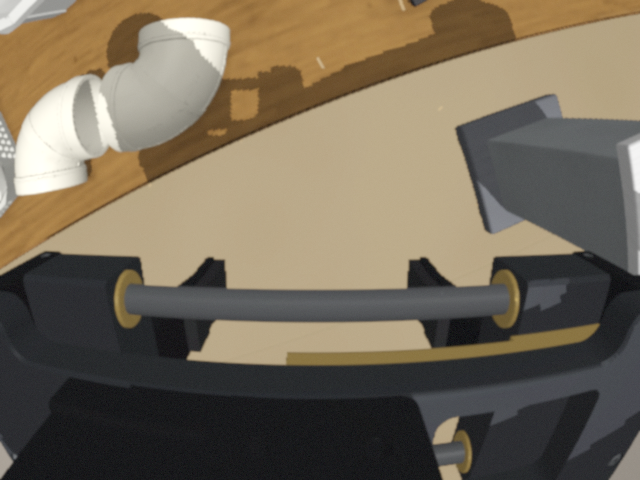

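The arm hasn't moved: the rows were refused, probably because every field is required. The wrist picture shows the fingers along row 300 and the view beyond them in the upper half.

```bash
python3 -m pendant '[{"x":0.44,"y":-1,"z":0,"rx":0,"ry":0,"rz":-0.17,"claw":1},{"x":0.44,"y":-1,"z":0,"rx":0,"ry":0,"rz":-0.17,"claw":1},{"x":0.44,"y":-1,"z":0,"rx":0,"ry":0,"rz":-0.17,"claw":1},{"x":0.44,"y":-1,"z":0,"rx":0,"ry":0,"rz":-0.17,"claw":1},{"x":0.44,"y":-1,"z":0,"rx":0,"ry":0,"rz":-0.17,"claw":1},{"x":0.44,"y":-1,"z":0,"rx":0,"ry":0,"rz":-0.17,"claw":1},{"x":0.44,"y":-1,"z":0,"rx":0,"ry":0,"rz":-0.17,"claw":1},{"x":0.44,"y":-1,"z":0,"rx":0,"ry":0,"rz":-0.17,"claw":1}]'
```

```text
time_s: 1.95
tcp_pos: [0.3437, 0.3305, 0.2225]
ee_rot: [[0.608, -0.794, -0.0], [-0.794, -0.608, 0.0], [-0.0, 0.0, -1.0]]
wrist_force: [0.1, 0.8, 0.5]
gripper_width: 0.998
gripper_force: 0.0
```

```bash
python3 -m pendant '[{"x":0.44,"y":-1,"z":0,"rx":0,"ry":0,"rz":-0.17,"claw":1},{"x":0.44,"y":-1,"z":0,"rx":0,"ry":0,"rz":-0.17,"claw":1},{"x":0.44,"y":-1,"z":0,"rx":0,"ry":0,"rz":-0.17,"claw":1},{"x":0.44,"y":-1,"z":0,"rx":0,"ry":0,"rz":-0.17,"claw":1},{"x":0.44,"y":-1,"z":0,"rx":0,"ry":0,"rz":-0.17,"claw":1},{"x":0.44,"y":-1,"z":0,"rx":0,"ry":0,"rz":-0.17,"claw":1},{"x":0.44,"y":-1,"z":0,"rx":0,"ry":0,"rz":-0.17,"claw":1},{"x":0.44,"y":-1,"z":0,"rx":0,"ry":0,"rz":-0.17,"claw":1}]'
python3 -m pendant '[{"x":0.2,"y":-0.8,"z":0,"rx":0,"ry":0,"rz":-0.16,"claw":1},{"x":0.2,"y":-0.8,"z":0,"rx":0,"ry":0,"rz":-0.16,"claw":1},{"x":0.2,"y":-0.8,"z":0,"rx":0,"ry":0,"rz":-0.16,"claw":1},{"x":0.2,"y":-0.8,"z":0,"rx":0,"ry":0,"rz":-0.16,"claw":1},{"x":0.2,"y":-0.8,"z":0,"rx":0,"ry":0,"rz":-0.16,"claw":1},{"x":0.2,"y":-0.8,"z":0,"rx":0,"ry":0,"rz":-0.16,"claw":1},{"x":0.2,"y":-0.8,"z":0,"rx":0,"ry":0,"rz":-0.16,"claw":1},{"x":0.2,"y":-0.8,"z":0,"rx":0,"ry":0,"rz":-0.16,"claw":1}]'
python3 - <<'E'
from h import *
p=capture("wrist");cv2.imwrite("pics/w2.png",p["color"][:,:,::-1]);np.savez("w2.npz",mtx=p["mtx"],world_to_cam=p["world_to_cam"])
for l in ["lh_grip","lh_mark"]:
    for d in regions_of(p,l)[:2]: print(l,d["conf"],d["centre"],atz(p,d["centre"],.09 if l=="lh_grip" else .052,True))
s=sense();print(s["time_s"],s["joints"].round(1),s["tcp_pos"],ray(p,(320,240),True))
E
```

```text
time_s: 2.95
tcp_pos: [0.4538, 0.0807, 0.2225]
ee_rot: [[0.121, -0.993, -0.0], [-0.993, -0.121, 0.0], [-0.0, 0.0, -1.0]]
wrist_force: [-0.1, 0.4, 0.7]
gripper_width: 1.004
gripper_force: 0.0
time_s: 3.95
tcp_pos: [0.504, -0.1196, 0.2228]
ee_rot: [[-0.373, -0.928, 0.0], [-0.928, 0.373, 0.0], [-0.0, -0.0, -1.0]]
wrist_force: [-0.6, -0.4, 0.5]
gripper_width: 1.0
gripper_force: 0.0
lh_mark 0.73 [246.5, 176.4] [ 0.55277411 -0.167844    0.052     ]
4.1 [  4.6  11.6 -14.4   0.  -64.  -26.5] [ 0.50399567 -0.12006137  0.222664  ] (array([ 0.47764853, -0.18269123,  0.38502345]), array([ 0.10165102,  0.27513818, -0.95601572]))
```

View pics/w2.png

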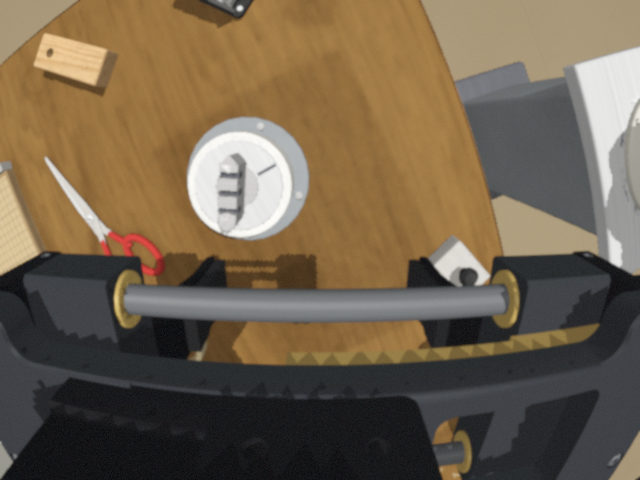

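Wrist view shows the stand at (245,182): bar from (231,155) to (224,233), line (258,174)–(276,164). I'll zoom in for exact ends.

Run:
```python
from h import *
a=cv2.imread("pics/w2.png")[110:250,180:320]
cv2.imwrite("pics/v2.png",cv2.resize(a,(560,560),interpolation=cv2.INTER_CUBIC))
```

```text
(no output)
```

View pics/v2.png

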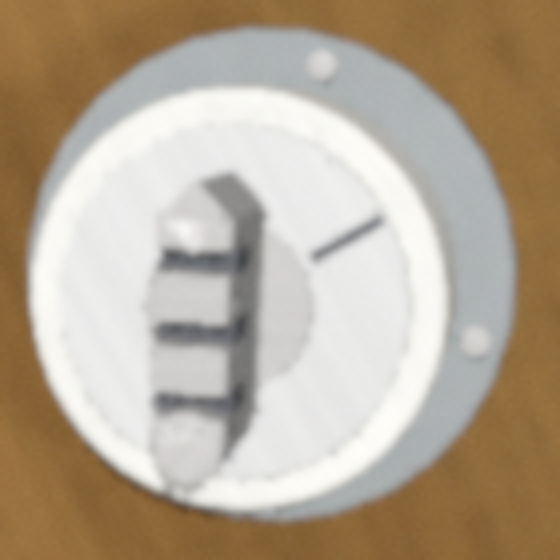

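Run:
```python
from h import *
p=dict(np.load("w2.npz"))
f=lambda u,z:atz(p,(180+(u[0]-2)/4,110+(u[1]-2)/4),z,True)[:2]
c=f((237,299),.052);ax=f((197,330),.092);tip=f((204,180),.092);rd=f((185,490),.092)
m1=f((314,259),.052);m2=f((383,217),.052)
g1=f((201,260),.092);g3=f((190,402),.092)
an=lambda v:np.degrees(np.arctan2(v[1],v[0]))%360
for n in "c ax tip rd m1 m2 g1 g3".split(): print(n,globals()[n].round(4))
print("len",np.linalg.norm(tip-rd),"mid",(tip+rd)/2,"bar",an(tip-rd),an(g1-g3),"line",an(m2-m1),an((m1+m2)/2-c),an((m1+m2)/2-ax),np.linalg.norm(m1-c),np.linalg.norm(m2-c),np.linalg.norm(m2-ax))
```

```text
c [ 0.5624 -0.164 ]
ax [ 0.5626 -0.1637]
tip [ 0.5488 -0.191 ]
rd [ 0.5794 -0.134 ]
m1 [ 0.5421 -0.1655]
m2 [ 0.5238 -0.1682]
g1 [ 0.5559 -0.1765]
g3 [ 0.5703 -0.1506]
len 0.06474076341980488 mid [ 0.56407455 -0.16250977] bar 241.74924595679988 240.85215205737387 line 188.46614424042463 185.55311964505404 186.1447306872546 0.02033473770094823 0.03882247077725636 0.03903088644258609
```

```bash
python3 -m pendant '[{"x":0.238,"y":-0.172,"z":0,"rx":0,"ry":0,"rz":-0.037,"claw":1},{"x":0.238,"y":-0.172,"z":0,"rx":0,"ry":0,"rz":-0.037,"claw":1},{"x":0.238,"y":-0.172,"z":-0.2,"rx":0,"ry":0,"rz":-0.037,"claw":1},{"x":0.238,"y":-0.172,"z":-0.4,"rx":0,"ry":0,"rz":-0.037,"claw":1},{"x":0.238,"y":-0.172,"z":-0.55,"rx":0,"ry":0,"rz":-0.037,"claw":1},{"x":0.238,"y":-0.172,"z":-0.645,"rx":0,"ry":0,"rz":-0.037,"claw":1},{"x":0.238,"y":-0.172,"z":-0.645,"rx":0,"ry":0,"rz":-0.037,"claw":1},{"x":0.238,"y":-0.172,"z":-0.645,"rx":0,"ry":0,"rz":-0.037,"claw":1}]'
python3 -m pendant '[{"x":0,"y":0,"z":0,"rx":0,"ry":0,"rz":0,"claw":0},{"x":0,"y":0,"z":0,"rx":0,"ry":0,"rz":0,"claw":0},{"x":0,"y":0,"z":0,"rx":0,"ry":0,"rz":0,"claw":0},{"x":0,"y":0,"z":0,"rx":0,"ry":0,"rz":0,"claw":0},{"x":0,"y":0,"z":0,"rx":0,"ry":0,"rz":0,"claw":0},{"x":0,"y":0,"z":0,"rx":0,"ry":0,"rz":0,"claw":0},{"x":0,"y":0,"z":0,"rx":0,"ry":0,"rz":0,"claw":0},{"x":0,"y":0,"z":0,"rx":0,"ry":0,"rz":0,"claw":0}]'
```

```text
time_s: 5.1
tcp_pos: [0.5643, -0.1635, 0.0625]
ee_rot: [[-0.479, -0.878, 0.002], [-0.878, 0.479, -0.0], [-0.001, -0.002, -1.0]]
wrist_force: [-0.1, 0.4, 0.6]
gripper_width: 0.998
gripper_force: 0.0
time_s: 6.1
tcp_pos: [0.5649, -0.164, 0.0615]
ee_rot: [[-0.479, -0.878, 0.003], [-0.878, 0.479, -0.001], [-0.001, -0.003, -1.0]]
wrist_force: [1.0, -2.7, -4.1]
gripper_width: 0.184
gripper_force: 29.7
```

```bash
python3 -m pendant '[{"x":0,"y":0,"z":0,"rx":0,"ry":0,"rz":-0.045,"claw":0},{"x":0,"y":0,"z":0,"rx":0,"ry":0,"rz":-0.09,"claw":0},{"x":0,"y":0,"z":0.001,"rx":0,"ry":0,"rz":-0.135,"claw":0},{"x":0,"y":0,"z":0.001,"rx":0,"ry":0,"rz":-0.18,"claw":0},{"x":0,"y":0,"z":0.002,"rx":0,"ry":0,"rz":-0.225,"claw":0},{"x":0,"y":0,"z":0.002,"rx":0,"ry":0,"rz":-0.27,"claw":0},{"x":0,"y":0,"z":0.003,"rx":0,"ry":0,"rz":-0.308,"claw":0},{"x":0,"y":0,"z":0.003,"rx":0,"ry":0,"rz":-0.308,"claw":0}]'
python3 - <<'E'
from h import *
a=capture("scene")["color"];b=capture("side")["color"]
cv2.imwrite("pics/v3.png",np.hstack([cv2.resize(x,(400,400),interpolation=2) for x in (a[200:360,320:480],b[120:280,220:380])])[:,:,::-1])
E
```

```text
time_s: 7.1
tcp_pos: [0.5648, -0.164, 0.0621]
ee_rot: [[-0.995, -0.104, 0.003], [-0.104, 0.995, -0.001], [-0.003, -0.001, -1.0]]
wrist_force: [3.7, -3.1, -4.6]
gripper_width: 0.179
gripper_force: 29.8
```

View pics/v3.png

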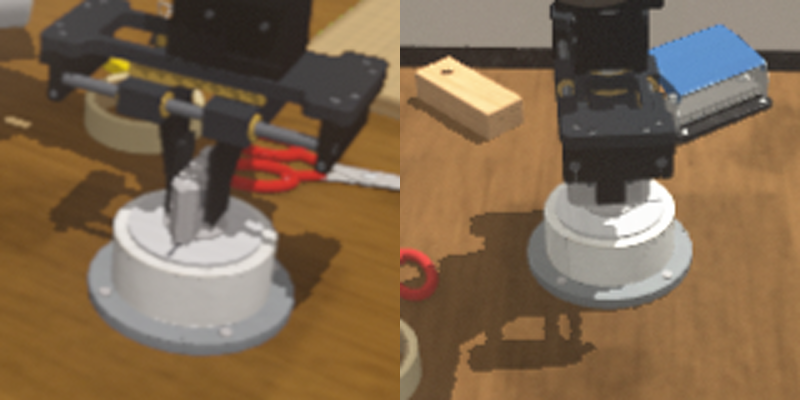

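```bash
python3 -m pendant '[{"x":0,"y":0,"z":0,"rx":0,"ry":0,"rz":0,"claw":1},{"x":0,"y":0,"z":0,"rx":0,"ry":0,"rz":0,"claw":1},{"x":0,"y":0,"z":0,"rx":0,"ry":0,"rz":0,"claw":1},{"x":0,"y":0,"z":0,"rx":0,"ry":0,"rz":0,"claw":1},{"x":0,"y":0,"z":0.2,"rx":0,"ry":0,"rz":0,"claw":1},{"x":0,"y":0,"z":0.4,"rx":0,"ry":0,"rz":0,"claw":1},{"x":0.1,"y":0,"z":0.64,"rx":0,"ry":0,"rz":0,"claw":1},{"x":0.24,"y":0,"z":0.64,"rx":0,"ry":0,"rz":0,"claw":1}]'
python3 - <<'E'
from h import *
p=capture("wrist");np.savez("w3.npz",mtx=p["mtx"],world_to_cam=p["world_to_cam"])
K=np.array(p["mtx"]);T=np.array(p["world_to_cam"]);q=T[:3,:3]@[.5635,-.1637,.07]+T[:3,3];q=q*[1,-1,-1]
t=np.arctan2(np.hypot(q[0],q[1]),q[2]);u=K[:2,2]+K[0,0]*t*q[:2]/np.hypot(q[0],q[1])
x0,y0=[int(v)-70 for v in u];y0=max(y0,0);x0=max(x0,0);print(x0,y0,sense()["time_s"])
cv2.imwrite("pics/v4.png",cv2.resize(p["color"][y0:y0+140,x0:x0+140],(560,560),interpolation=cv2.INTER_CUBIC)[:,:,::-1])
E
```

```text
time_s: 8.2
tcp_pos: [0.6263, -0.164, 0.2295]
ee_rot: [[-0.995, -0.104, 0.012], [-0.104, 0.995, -0.002], [-0.012, -0.003, -1.0]]
wrist_force: [0.8, 0.0, -0.2]
gripper_width: 0.965
gripper_force: 0.0
253 65 8.25
```

View pics/v4.png

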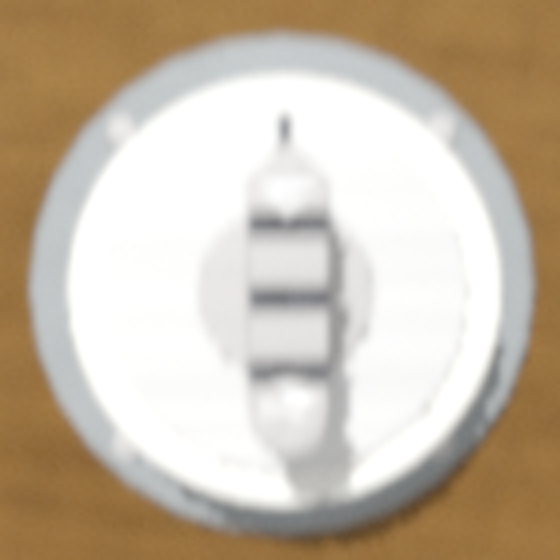

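The close view shows the pointed end at (288,150) directly under the line at (286,128). They are aligned within a couple of degrees, and the gripper is clear.

```bash
python3 -c "
from station import *
s=sense();print(s['wrist_force'],s['joint_velocities'].round(1));print(finish_job())"
```

```text
[ 4.13502885 -1.17115464  1.00333367] [ 0.3  0.4 -8.8 -2.1  1.7  0.1]
the job is handed in; nothing more can be done
None
```

I turned the grooved left-hand nut about 55° clockwise and let go. In the last close picture its pointed end sits over the engraved line, within a couple of degrees by eye. The gripper was clear of everything, I never moved the plain nut, and I handed the job in at about 8.3 s; no verdict came back.

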